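# Bolt the ice-well lid shut

## Task

Bolt down the lid of the counter-top ice well by pushing with your fingertips, without squeezing or forcing its knob. Push the barrel bolt's knob along its slot until the bolt is fully home in the keeper, then push the knob over sideways, through the cut at that end of the slot, and down flat so that the bolt cannot slide back. Keep the lid shut, and leave the dishes, jar, spoon, bottle and other loose things where they stand.

Things in the scene. Friction and masses are not known exactly. Their poses are not given: they have to be found in the camera images.
- well: Stainless ice well, fixed on the counter: a box 340 mm (its x) by 420 mm (its y), 140 mm high. Origin at the centre of its underside, z up. Flat top (the deck) at z = 140 mm: hinged lid from y = -205 to +75 mm, fixed ledge from y = +80 to +210 mm. A bow handle on the lid, 35 mm high, runs from x = 80 to 150 mm at y = 45 mm
- knob_ball (a point): Centre of the ball of the bolt's knob: dark steel ball, 24 mm across, on a stem 8 mm thick, the ball's centre 46 mm from the bolt's axis. Upright, it is 65 mm above the deck; turned down flat it lies 46 mm from the axis on the well's +x side, 25 mm above the deck (top of the ball 37 mm)
- slot_corner (a point): Point on the bolt's axis (parallel to the well's y, 19 mm above the deck) under the corner of the L-shaped slot, where the knob's stem stands when the bolt is home; axes as the well's. The long leg of the slot runs along the top of the barrel from 45 mm on the -y side up to here; the short leg, 14 mm wide, is cut from here round to the +x side. Barrel 33 mm across, ending 65 mm on the +y side
- bolt (a joint): Travel of the bolt along the well's +y, in m: 0 drawn back, 0.045 fully home against a hard stop. Slides with about 3 N; stays where it is left. The knob rides on it
- knob (a joint): Turn of the knob about the bolt's axis, rad: 0 upright, growing as the ball goes over to the well's +x side, 1.45 down flat against its stop. The slot holds it near upright (0.15, or 0.3 if pushed hard) until the bolt is at least 0.041 m along; once turned down it keeps the bolt from sliding back. Light friction, about 1.3 N at the ball; stays where it is left
- lid (a joint): Opening of the lid about the hinge along its -y edge, in rad: 0 shut (it starts and must stay so). Lid about 1.6 kg, held down by its weight alone until bolted
- dip_dish: Small blue dish, 84 mm across, 32 mm high, loose on the ledge; origin at the centre of its underside. Not to be moved
- spice_jar: Small jar, 42 mm across, 68 mm high, loose on the ledge; origin at the centre of its underside. Not to be moved
- sauce_cup: Small metal cup, 62 mm across, 45 mm high, loose on the lid; origin at the centre of its underside. Not to be moved
- spoon: Steel spoon 170 mm long lying on the lid roughly along the well's y; origin under its middle. Not to be moved
- squeeze_bottle: Squeeze bottle, 60 mm across, 190 mm high, on the counter to the left; origin at the centre of its underside. Not to be moved
- soup_bowl: White stoneware bowl, 150 mm across, 60 mm high, on the counter to the left; origin at the centre of its underside. Not to be moved
- prep_cup: Steel cup, 80 mm across, 85 mm high, on the counter to the right; origin at the centre of its underside. Not to be moved
- keeper (a point): Centre of the keeper's hole on the bolt's axis: a small bridge on the ledge, 31 mm wide, 20 mm long, its top 35 mm above the deck. The bolt's end enters it as the bolt goes home (towards the well's +y)

How it is judged:
On the way, in this order (a step that is already met when the one before it is completed fails the run):
1. the bolt is pushed home with its knob still upright (value of joint bolt above 0.04 m and value of joint knob below 0.4 rad), for 0.1 s.
2. the knob is turned over and down flat in the notch (value of joint bolt above 0.039 m and value of joint knob above 1.25 rad), for 0.2 s.
At the end, for the whole second after the job is handed in: The bolt stands home in the keeper (within 6 mm of its stop), its knob is down flat in the notch (within 0.2 rad of its stop) and at rest, the lid is shut, and the loose things are where they were (all of step 2 and value of joint lid below 0.03 rad and velocity of joint bolt below 0.01 m/s and velocity of joint knob between -0.1 and 0.1 rad/s); the robot touches nothing.
It fails at once if the lid is lifted (value of joint lid above 0.06 rad).
It fails at once if a loose thing is pushed away, lifted or carried (more than 25 mm) (distance of any of dip_dish, spice_jar, sauce_cup, spoon, squeeze_bottle, soup_bowl, prep_cup from where it was at the start of the episode above 0.025 m).
It fails at once if the knob is squeezed or forced (over 40 N) (contact force between the fingers and knob above 40 N).
It also fails if it takes over 48 s, if anything falls off the work surface, if the arm or the gripper's body presses on something with over 40 N, if the wrist force passes 120 N, or if a joint passes its speed limit or range.

## Robot

A 7-joint arm with a two-finger parallel gripper is mounted at the origin on the work surface. World frame = base frame: x ahead of the robot, y to its left, z up, the work surface at z = 0. Lengths are in m, angles in rad, forces in N, time in s.
With the tool pointing down it reaches from about 0.4 to 0.9 m from the base axis. Payload 5.5 kg.
Tool frame: the origin (TCP) lies at the very end of the fingers, on their centre line; the grasp point (between the pads) lies 19 mm behind it; z points along the fingers, y is the line along which they close (so a half turn about z gives the same grasp; the last joint's range is limited). The gripper opens to 85 mm and grips with 20 to 120 N. Pads are 22 mm wide; open, the fingers measure 114 mm over their backs; the gripper's body (76 mm by 85 mm) begins 54 mm behind the grasp point. The pads swing forward as they close: fully open they stand 13 mm farther back than shut.
Start: joints at [1.396, 0.501, -0.427, 1.55, 0.221, 1.138, -0.21], TCP at [0.276, -0.589, 0.208] pointing down, gripper open.
Joint ranges: [-2.88, 2.88], [-0.31, 2.03], [-1.54, 1.56], [0.2, 2.42], [-1.41, 4.55], [0.19, 2.02], [-2.57, 2.57]. Speed limits (rad/s): [2.57, 2.57, 3.14, 3.14, 3.14, 3.14, 3.14].

## Interface

Orientations are given as a rotation vector (axis times angle).
In Python, from workcell import ctrl gives the robot as it stands.
- The arm moves only by the shell command python3 -m pendant 'ROWS' [FORCE]. ROWS is JSON, a list of rows, each a list of 7 numbers: the shift along the tool's x, y, z in m, then the turn, a rotation vector about the tool's x, y, z in rad, then the opening, from 0 (shut) to 1 (fully open). In form: [[dx, dy, dz, rx, ry, rz, grip], ...]. A call has 1 to 12 rows; each row shifts and turns the commanded pose from where the row before left it, along the tool's axes as they then stand; what a row does not reach is not made up. A row lasts 1/10 s, in which the tool goes at most 50 mm and 8.59 degrees, less where a joint would pass 70% of its speed; a pose out of reach is approached as far as the arm can. A call with a gripper value outside its range is refused whole. The fingers move at their own pace and stop on an object; FORCE is the grip in N (left out, the last holds). Time passes only in rows, so rows that do not move let the fingers close. It gives the time, the measured TCP pose, the force, the opening and the grip force at its end, in the units of the state.
- ctrl.sense(): the state, without advancing time (a new reading comes with each control period).
- ctrl.grab_frame(name): name is "scene" or "side" or "wrist"; returns a dict with "image" (420x560x3 uint8, blue, green, red), "z_map" (420x560 float32, m along the optical axis (not along the pixel's ray), 0 where there is no reading), "fx", "fy", "cx", "cy" (pixels), "eye" and "attitude" of the camera in the world; the wrist camera has in their place "mount" (4x4, takes a point from camera to tool coordinates, whose origin is the TCP and whose axes are the flange's). Camera axes: x right, y up, looking along -z (the intrinsics and any distortion apply to the point x, -y, -z); pixel columns grow to the right and rows downward; lengths in m; the calibration is good to about 2 mm. The wrist camera is an equidistant fisheye: a pixel r from the principal point sees the ray r / f radians off the axis. A picture is of the moment at which its call begins: read the wrist's pose just before it.
- ctrl.finish_job(): hands the job in; it is judged then, once.
The state is a dict: "time_s": time; "q": joint angles; "joint_velocities": joint speeds; "effort": joint torques, N m; "position": TCP position; "tcp_rot": TCP orientation; "ft_force": force on the tool from outside, world axes, zero at the start; "torque": the same for the moment, N m; "gripper_width": opening from 0.0 (shut) to 1.0 (fully open); "finger_force": force on a finger pad.
Only numpy, scipy, OpenCV 4.12 (cv2) and the standard library are available. Lean on these libraries where they do the work, as an engineer would, in place of code of your own. Each camera call takes 0.05 s, during which the arm holds its last target. There are 200 camera calls.

## Working session

There is one attempt and no reset: what is moved stays moved. The work goes in short steps, Python scripts to look and compute and a shell command to move; the robot and the scene stay as the last step left them, time stands still between calls to the robot, and variables do not carry over. Pictures are saved under pics/ and viewed, at most 10 in all, crops included, and the job is handed in when it is done.

```bash
mkdir -p pics; ls; cat > h.py <<'E'
import numpy as np, cv2
from scipy.spatial.transform import Rotation as R
from workcell import ctrl
def pts(f):
    z=f["z_map"]; v,u=np.mgrid[0:z.shape[0],0:z.shape[1]]
    c=np.stack([(u-f["cx"])/f["fx"]*z,-(v-f["cy"])/f["fy"]*z,-z],-1)
    A=np.array(f["attitude"],float)
    A=A if A.shape==(3,3) else R.from_rotvec(A).as_matrix()
    return c@A.T+np.array(f["eye"])
E
python3 - <<'E'
from h import *
s=ctrl.sense();print(s)
for n in("scene","side"):
    f=ctrl.grab_frame(n);cv2.imwrite(f"pics/{n}0.png",f["image"]);print(n,{k:v for k,v in f.items() if k not in("image","z_map")})
    np.savez(f"{n}0.npz",im=f["image"],P=pts(f),z=f["z_map"])
E
```

```text
pics
{'time_s': 0.0, 'q': array([ 1.39620077,  0.50187027, -0.42678819,  1.55149109,  0.22081757,
        1.13830185, -0.21031619]), 'joint_velocities': array([ 0.00196661,  0.00045902, -0.00127565, -0.00014824, -0.00036897,
        0.00035502, -0.0019668 ]), 'effort': array([-1.17717268e-04, -5.69505715e+01, -5.81580564e+00, -2.80931443e+01,
        1.08305024e-02,  1.20378064e-02, -2.81190324e-05]), 'position': array([ 0.27519443, -0.58802515,  0.20712799]), 'tcp_rot': array([-3.06468487e+00, -6.81860011e-01,  6.08020604e-04]), 'ft_force': array([ 0.41231491, -0.0949336 , -0.54151033]), 'torque': array([-0.00294881, -0.02085005,  0.00149166]), 'finger_force': 0.0, 'gripper_width': 0.9994734363281601}
scene {'fx': 464.5107759753385, 'fy': 464.5107759753385, 'cx': 277.81576324836635, 'cy': 217.0222089875875, 'eye': array([ 1.2836294 , -1.32218327,  1.17526507]), 'attitude': array([0.93755399, 0.25116007, 0.46263512])}
side {'fx': 492.7500631065684, 'fy': 492.7500631065684, 'cx': 269.86392886194693, 'cy': 204.20165517033746, 'eye': array([0.09570522, 0.89626068, 1.36587202]), 'attitude': array([ 0.21276921, -0.89591017, -2.51741189])}
```

View pics/scene0.png

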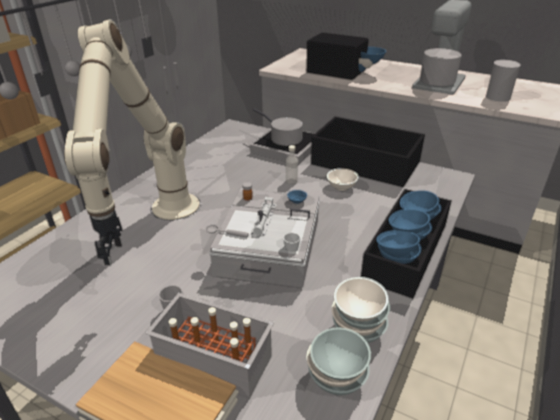

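View pics/side0.png

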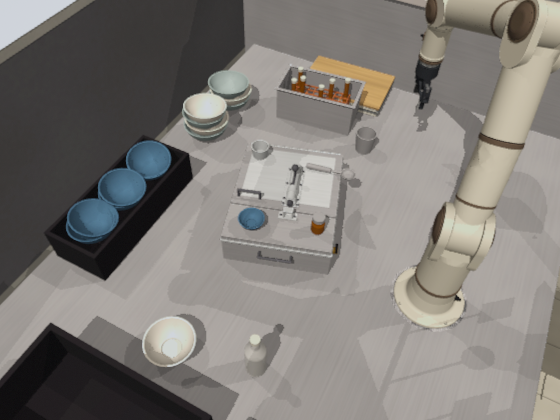

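The well is at about (265,235) in the scene view. In the side view the bolt runs from (297,168) to (289,215), with the dish at (252,219) and the jar at (318,224). I'll crop both for detail.

```bash
python3 - <<'E'
from h import *
a=np.load("scene0.npz");b=np.load("side0.npz")
c1=cv2.resize(a["im"][170:290,200:330],None,fx=3,fy=3*1.25,interpolation=2)
c2=cv2.resize(b["im"][135:275,215:360],None,fx=2.76,fy=450/140,interpolation=2)
c1=cv2.resize(a["im"][170:290,200:330],(400,450));c2=cv2.resize(b["im"][135:275,215:360],(400,450))
cv2.imwrite("pics/crop.png",np.hstack([c1,c2]))
# deck points
for n,d in(("scene",a),("side",b)):
    P=d["P"];m=(P[...,2]>.13)&(P[...,2]<.15)&(P[...,0]>.3)&(P[...,0]<1)&(abs(P[...,1])<.6)&(d["z"]>0)
    m=cv2.morphologyEx(m.astype(np.uint8),cv2.MORPH_OPEN,np.ones((3,3)))
    k,l,st,_=cv2.connectedComponentsWithStats(m)
    i=1+np.argmax(st[1:,4]);q=P[l==i]
    print(n,st[i],np.median(q[:,2]),cv2.minAreaRect(q[:,:2].astype(np.float32)))
P=b["P"]
for u,v in((297,168),(295,173),(289,212),(252,219),(318,217)):print(u,v,P[v,u])
E
```

```text
scene [ 210  190  109   72 4775] 0.13921865951711898 ((0.5330483913421631, -0.06874045729637146), (0.34173280000686646, 0.43425899744033813), 17.787267684936523)
side [ 221  143  122  110 8484] 0.137644956035753 ((0.5340176820755005, -0.05978366732597351), (0.34059658646583557, 0.42553263902664185), 17.89264488220215)
297 168 [ 0.52227036 -0.11428336  0.20608769]
295 173 [ 0.52842165 -0.11514085  0.17836894]
289 212 [0.47443717 0.03677862 0.17452316]
252 219 [0.57468739 0.09203057 0.140687  ]
318 217 [0.37960401 0.03688323 0.20772975]
```

View pics/crop.png

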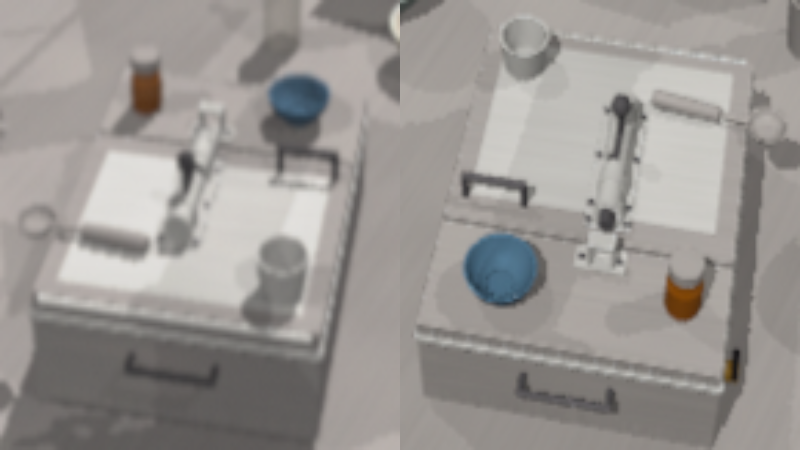

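```bash
cat >> h.py <<'E'
yaw=np.radians(17.85);WX=np.array([np.cos(yaw),np.sin(yaw),0]);WY=np.array([-np.sin(yaw),np.cos(yaw),0]);C=np.array([.5335,-.062,0])
def well(p): p=np.asarray(p)-C; return np.stack([p@WX,p@WY,p[...,2]],-1)
def tool(goal,s):
    "shift in tool axes to world goal"
    return R.from_rotvec(s["tcp_rot"]).as_matrix().T@(np.asarray(goal)-s["position"])
E
python3 - <<'E'
from h import *
for n in("scene","side"):
    d=np.load(n+"0.npz");W=well(d["P"]);W[d["z"]<=0]=9
    g=d["im"].max(2)
    inw=(abs(W[...,0])<.165)&(abs(W[...,1])<.21)
    m=inw&(W[...,2]>.193)&(W[...,2]<.225)&(g<110)
    v,u=np.nonzero(m);print(n,len(v),u.mean() if len(u) else 0,v.mean() if len(v) else 0)
    k,l,st,ce=cv2.connectedComponentsWithStats(m.astype(np.uint8))
    for i in range(1,k):
        if st[i,4]>3:print(st[i],W[l==i].mean(0).round(4),d["P"][l==i].mean(0).round(4))
    # barrel: axis points, per y-bin
    for y in np.arange(-.1,.16,.02):
        q=W[inw&(abs(W[...,1]-y)<.01)&(W[...,2]>.166)&(W[...,2]<.180)&(abs(W[...,0])<.06)]
        if len(q):print(round(y,2),len(q),np.median(q,0).round(4))
    # things over deck
    m=(inw&(W[...,2]>.15)).astype(np.uint8)
    k,l,st,ce=cv2.connectedComponentsWithStats(m)
    for i in range(1,k):
        if st[i,4]>15:print("obj",W[l==i].min(0).round(3),W[l==i].max(0).round(3),st[i,4])
E
```

```text
scene 35 255.28571428571428 203.85714285714286
[244 187   7   3  13] [-0.1134  0.1179  0.1984] [0.3894 0.0155 0.1984]
[258 211   5   6  22] [-0.0176 -0.0615  0.2091] [ 0.5355 -0.1259  0.2091]
-0.1 22 [-0.0218 -0.1018  0.1723]
-0.08 20 [-0.0235 -0.0771  0.1707]
-0.06 21 [-0.0185 -0.0583  0.1716]
-0.04 14 [-0.0147 -0.0384  0.1684]
-0.02 6 [-0.0179 -0.0225  0.1678]
0.0 13 [-0.0165  0.0018  0.1719]
0.02 14 [-0.0212  0.0202  0.1708]
0.04 23 [-0.0213  0.0359  0.1707]
0.06 1 [-0.0174  0.0523  0.1711]
0.08 14 [-0.0271  0.0864  0.1722]
0.1 14 [-0.0186  0.0978  0.1737]
0.12 3 [0.0541 0.12   0.1679]
0.14 3 [0.0472 0.1355 0.1704]
obj [-0.139  0.103  0.15 ] [-0.099  0.147  0.21 ] 155
obj [0.044 0.097 0.15 ] [0.124 0.19  0.177] 181
obj [-0.038 -0.11   0.151] [-0.005  0.105  0.217] 300
obj [0.076 0.03  0.15 ] [0.151 0.047 0.176] 60
obj [-0.164 -0.138  0.15 ] [-0.051 -0.108  0.163] 95
obj [ 0.084 -0.187  0.15 ] [ 0.144 -0.122  0.188] 244
side 38 296.92105263157896 172.1315789473684
[292 165   7   7  35] [-0.0197 -0.0434  0.2086] [ 0.5281 -0.1093  0.2086]
-0.1 8 [-0.0219 -0.0927  0.1735]
-0.08 8 [-0.0278 -0.0834  0.1679]
-0.06 22 [-0.0249 -0.0587  0.169 ]
-0.04 27 [-0.0201 -0.042   0.1696]
-0.02 21 [-0.0192 -0.0223  0.1684]
0.0 23 [-0.0225  0.0019  0.1694]
0.02 40 [-0.0203  0.0217  0.1711]
0.04 34 [-0.0194  0.0421  0.1708]
0.06 26 [-0.0187  0.0557  0.169 ]
0.08 3 [-0.0201  0.0722  0.1663]
0.1 51 [-0.0184  0.1006  0.1722]
0.12 9 [-0.0165  0.1131  0.1726]
0.14 7 [0.0516 0.1402 0.1683]
obj [ 0.086 -0.183  0.15 ] [ 0.147 -0.114  0.188] 232
obj [-0.133 -0.124  0.15 ] [-0.05  -0.099  0.163] 105
obj [-0.036 -0.104  0.15 ] [-0.003  0.115  0.218] 472
obj [0.077 0.041 0.15 ] [0.153 0.056 0.178] 82
obj [0.046 0.11  0.15 ] [0.128 0.195 0.176] 313
obj [-0.137  0.119  0.151] [-0.097  0.161  0.213] 254
```

The ball centre is at about (-0.020, -0.053) in well coordinates, 0.205 m up, and the bolt's axis is at x ≈ -0.020. I'll raise the tool, line it up with the well, shut the fingers and travel over.

```bash
python3 -m pendant '[[0,0,-0.03,0,0,0.06,0],[0,0,-0.03,0,0,0.065,0],[0.035,-0.03,0,0,0,0,0],[0.035,-0.03,0,0,0,0,0],[0.035,-0.03,0,0,0,0,0],[0.035,-0.03,0,0,0,0,0],[0.035,-0.03,0,0,0,0,0],[0.035,-0.03,0,0,0,0,0],[0.035,-0.03,0,0,0,0,0],[0.035,-0.03,0,0,0,0,0],[0.035,-0.03,0,0,0,0,0],[0,0,0,0,0,0,0]]'
cat > st.py <<'E'
from h import *
s=ctrl.sense();M=R.from_rotvec(s["tcp_rot"]).as_matrix()
print(s["time_s"],"well",well(s["position"]).round(4),"F well",np.round([s["ft_force"]@WX,s["ft_force"]@WY,s["ft_force"][2]],2),"toolx yaw",np.degrees(np.arctan2(M[1,0],M[0,0])).round(2),"z",M[:,2].round(3),s["gripper_width"])
E
python3 st.py
```

```text
time_s: 1.3
position: [0.4958, -0.2265, 0.2686]
tcp_rot: [-3.097, -0.507, -0.005]
ft_force: [-1.1, 0.5, 0.1]
gripper_width: 0.003
finger_force: 0.0
1.3 well [-0.0863 -0.145   0.2686] F well [-0.84  0.82  0.13] toolx yaw 18.6 z [ 0.002  0.003 -1.   ] 0.0027787795184152043
```

```bash
python3 -m pendant '[[0.033,-0.018,0,0,0,0.006,0],[0.033,-0.018,0,0,0,0.006,0],[0,0,0.025,0,0,0,0],[0,0,0,0,0,0,0],[0,0,0,0,0,0,0]]'; python3 st.py
python3 - <<'E'
from h import *
s=ctrl.sense()
f=ctrl.grab_frame("wrist");cv2.imwrite("pics/w1.png",f["image"]);print(f["fx"],f["cx"],f["cy"],f["mount"])
np.savez("w1.npz",im=f["image"],z=f["z_map"])
f=ctrl.grab_frame("scene");cv2.imwrite("pics/s1.png",cv2.resize(f["image"][150:290,190:340],(600,560)))
E
```

```text
time_s: 1.8
position: [0.5429, -0.1814, 0.2425]
tcp_rot: [-3.106, -0.469, 0.004]
ft_force: [-0.8, -1.0, 0.2]
gripper_width: 0.001
finger_force: 0.0
1.8 well [-0.0277 -0.1165  0.2425] F well [-1.05 -0.71  0.24] toolx yaw 17.18 z [-0.003  0.    -1.   ] 0.0012851277066841815
325.19226210127806 279.0496922928254 210.08577509680313 [[ 2.05165579e-04  9.64250794e-01  2.64991253e-01  6.74566440e-02]
 [ 9.99999903e-01 -9.46582721e-05 -4.29792470e-04 -3.11573016e-04]
 [-3.89344117e-04  2.64991315e-01 -9.64250720e-01 -1.66305295e-01]
 [ 0.00000000e+00  0.00000000e+00  0.00000000e+00  1.00000000e+00]]
```

View pics/w1.png

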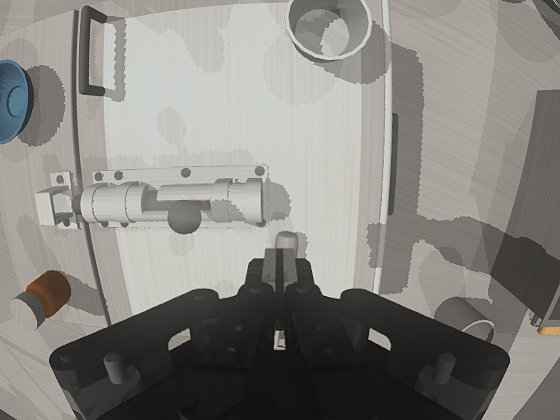

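View pics/s1.png

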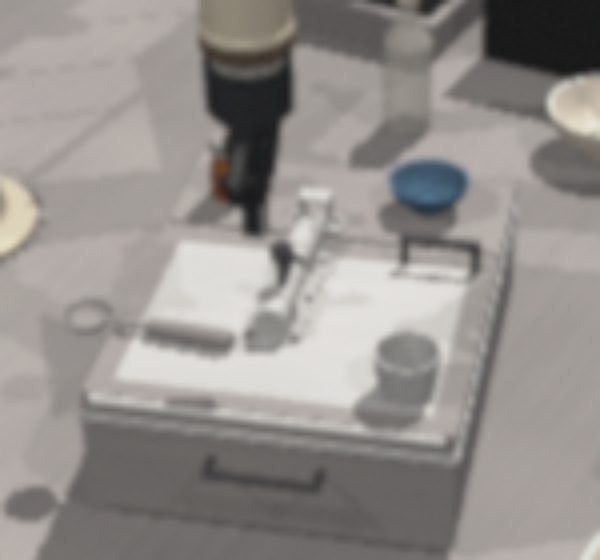

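The wrist view shows the ball at about (184,218), the barrel along row 205 and the shut fingers ending near (280,250). I'll measure the ball from this view.

```bash
python3 - <<'E'
from h import *
d=np.load("w1.npz");f=325.19;cx,cy=279.05,210.09
T=np.array([[2.05e-4,.96425,.26499,.067457],[1,-9.5e-5,-4.3e-4,-3.12e-4],[-3.9e-4,.26499,-.96425,-.166305]])
s=ctrl.sense();M=R.from_rotvec(s["tcp_rot"]).as_matrix()
im=d["im"];g=im.max(2).astype(int)
m=np.zeros(g.shape,np.uint8);m[195:240,160:210]=(g[195:240,160:210]<125)
k,l,st,ce=cv2.connectedComponentsWithStats(m);i=1+np.argmax(st[1:,4]);print(st[i],ce[i])
c,r=cv2.minEnclosingCircle(np.argwhere(l==i)[:,::-1].astype(np.float32));print(c,r)
def ray(u,v):
    x,y=u-cx,v-cy;rr=np.hypot(x,y);t=rr/f
    return np.array([np.sin(t)*x/rr,-np.sin(t)*y/rr,-np.cos(t)])
for u,v in(ce[i],c):
    o=M@T[:,3]+s["position"];w=M@T[:,:3]@ray(u,v)
    print("ball well",well(o+w*(.205-o[2])/w[2]).round(4))
E
```

```text
[160 200  50  34 891] [187.72615039 215.17957351]
(185.09278869628906, 208.6494903564453) 25.101282119750977
ball well [-0.0186 -0.0556  0.205 ]
ball well [-0.0141 -0.0541  0.205 ]
```

```bash
python3 -m pendant '[[0.008,0,0.02,0,0,-0.012,0],[0,0,0.03,0,0,0,0],[0,-0.012,0,0,0,0,0],[0,-0.008,0,0,0,0,0],[0,-0.004,0,0,0,0,0],[0,-0.004,0,0,0,0,0],[0,-0.004,0,0,0,0,0],[0,-0.004,0,0,0,0,0],[0,-0.004,0,0,0,0,0]]'; python3 st.py
```

```text
time_s: 2.8
position: [0.5395, -0.1399, 0.1935]
tcp_rot: [3.103, 0.489, 0.001]
ft_force: [0.6, 0.3, -0.0]
gripper_width: -0.002
finger_force: 0.0
2.8 well [-0.0182 -0.076   0.1935] F well [ 0.72  0.13 -0.04] toolx yaw 17.91 z [ 0. -0. -1.] -0.001763412843230409
```

```bash
python3 -m pendant '[[0,-0.004,0,0,0,0,0],[0,-0.004,0,0,0,0,0],[0,-0.004,0,0,0,0,0],[0,-0.004,0,0,0,0,0],[0,-0.004,0,0,0,0,0]]'; python3 st.py;  python3 -m pendant '[[0,-0.004,0,0,0,0,0],[0,-0.004,0,0,0,0,0],[0,-0.004,0,0,0,0,0],[0,-0.003,0,0,0,0,0]]'; python3 st.py
```

```text
time_s: 3.3
position: [0.5337, -0.1214, 0.1936]
tcp_rot: [3.102, 0.489, 0.002]
ft_force: [0.7, -0.0, 1.7]
gripper_width: 0.002
finger_force: 0.9
3.3 well [-0.018  -0.0566  0.1936] F well [ 0.64 -0.26  1.69] toolx yaw 17.9 z [ 0.001 -0.001 -1.   ] 0.001583300860108489
time_s: 3.7
position: [0.5281, -0.1057, 0.1929]
tcp_rot: [-3.102, -0.49, 0.001]
ft_force: [-0.1, -0.6, 0.7]
gripper_width: 0.003
finger_force: 0.0
3.7 well [-0.0186 -0.04    0.1929] F well [-0.24 -0.5   0.73] toolx yaw 17.95 z [-0.001  0.001 -1.   ] 0.0027129515450052383
```

```bash
python3 - <<'E'
from h import *
f=ctrl.grab_frame("scene");a=cv2.resize(f["image"][170:270,210:310],(400,400))
g=ctrl.grab_frame("wrist");b=g["image"][120:320,20:400];b=cv2.resize(b,(400,400*200//380*1))
b=cv2.copyMakeBorder(b,0,400-b.shape[0],0,0,0);cv2.imwrite("pics/c2.png",np.hstack([a,b]))
E
```

```text
(no output)
```

View pics/c2.png

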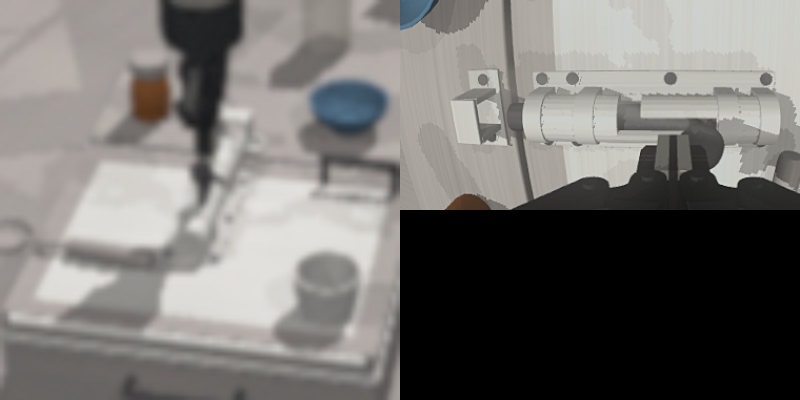

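```bash
python3 st.py; python3 - <<'E'
from h import *
s=ctrl.sense();M=R.from_rotvec(s["tcp_rot"]).as_matrix()
f=ctrl.grab_frame("wrist");T=np.array(f["mount"]);z=f["z_map"]
v,u=np.mgrid[0:420,0:560];x,y=u-f["cx"],v-f["cy"];r=np.hypot(x,y)+1e-9;t=r/f["fx"]
k=np.tan(t)*z/r
c=np.stack([x*k,-y*k,-z],-1);P=(c@T[:3,:3].T+T[:3,3])@M.T+s["position"];W=well(P);W[z<=0]=9
for a in range(225,300,6):
    print(a,[(b,*(W[a,b]*1000).round().astype(int),int(f["image"][a,b].max())) for b in range(255,335,9)])
d=ctrl.grab_frame("side");Q=well(pts(d));m=(Q[...,2]>.18)&(abs(Q[...,0]+.02)<.05)&(abs(Q[...,1]+.04)<.05)&(Q[...,2]<.225)
print(Q[m].round(3)[::3].tolist())
E
```

```text
3.8 well [-0.0186 -0.0398  0.1928] F well [ 0.38  0.52 -0.67] toolx yaw 17.99 z [-0.001  0.001 -1.   ] 0.003075092443436765
225 [(255, np.int64(-12), np.int64(-25), np.int64(171), 190), (264, np.int64(-12), np.int64(-30), np.int64(172), 191), (273, np.int64(-12), np.int64(-36), np.int64(171), 192), (282, np.int64(-12), np.int64(-41), np.int64(171), 193), (291, np.int64(-12), np.int64(-47), np.int64(172), 191), (300, np.int64(-12), np.int64(-52), np.int64(171), 190), (309, np.int64(-12), np.int64(-58), np.int64(171), 192), (318, np.int64(-12), np.int64(-63), np.int64(171), 194), (327, np.int64(-11), np.int64(-69), np.int64(173), 193)]
231 [(255, np.int64(-15), np.int64(-25), np.int64(173), 191), (264, np.int64(-15), np.int64(-31), np.int64(174), 190), (273, np.int64(-16), np.int64(-36), np.int64(172), 192), (282, np.int64(-15), np.int64(-41), np.int64(173), 195), (291, np.int64(-15), np.int64(-47), np.int64(173), 187), (300, np.int64(-15), np.int64(-52), np.int64(174), 189), (309, np.int64(-15), np.int64(-58), np.int64(174), 202), (318, np.int64(-15), np.int64(-63), np.int64(174), 202
[... 5177 characters left out ...]
, np.int64(-32), np.int64(267), 46), (264, np.int64(-6), np.int64(-35), np.int64(267), 41), (273, np.int64(-8), np.int64(-38), np.int64(263), 38), (282, np.int64(-14), np.int64(-41), np.int64(254), 40), (291, np.int64(-6), np.int64(-44), np.int64(267), 37), (300, np.int64(-6), np.int64(-46), np.int64(267), 39), (309, np.int64(-6), np.int64(-49), np.int64(267), 41), (318, np.int64(-6), np.int64(-52), np.int64(267), 40), (327, np.int64(-10), np.int64(-57), np.int64(259), 21)]
[[-0.026, -0.047, 0.21], [-0.015, -0.031, 0.22], [-0.03, -0.048, 0.205], [-0.016, -0.026, 0.22], [-0.025, -0.031, 0.217], [-0.015, -0.035, 0.206], [-0.025, -0.038, 0.204], [-0.019, -0.037, 0.201], [-0.021, -0.048, 0.184]]
```

The ball at (-0.020, -0.053) hasn't moved. The depth data show the shut fingers ending about 25 mm above the reported TCP, so they skimmed over its top. I'll lift, go back behind the ball and find the real tip height by touching the barrel gently.

```bash
python3 -m pendant '[[0,0,-0.015,0,0,0,0],[0,0,-0.02,0,0,0,0],[0,0.025,0,0,0,0,0],[0,0.025,0,0,0,0,0],[0,0,0.02,0,0,0,0],[0,0,0.01,0,0,0,0],[0,0,0,0,0,0,0]]'; python3 st.py
python3 - <<'E'
from h import *
for n in("side","scene"):
    f=ctrl.grab_frame(n);Q=well(pts(f));g=f["image"].max(2)
    t=well(ctrl.sense()["position"])
    m=(np.hypot(Q[...,0]-t[0],Q[...,1]-t[1])<.022)&(Q[...,2]>.18)&(Q[...,2]<.26)
    q=Q[m];q=q[np.argsort(q[:,2])];print(n,(q[:14]*1000).round().astype(int).tolist())
    m=(np.hypot(Q[...,0]+.02,Q[...,1]+.053)<.02)&(Q[...,2]>.19);q=Q[m];print("ball",len(q),q.mean(0).round(4))
s=ctrl.sense();M=R.from_rotvec(s["tcp_rot"]).as_matrix()
f=ctrl.grab_frame("wrist");T=np.array(f["mount"]);z=f["z_map"]
v,u=np.mgrid[0:420,0:560];x,y=u-f["cx"],v-f["cy"];r=np.hypot(x,y)+1e-9
k=np.tan(r/f["fx"])*z/r
c=np.stack([x*k,-y*k,-z],-1);P=c@T[:3,:3].T+T[:3,3]
m=(z>0)&(abs(P[...,1])<.03)&(abs(P[...,0])<.03)&(P[...,2]<.0)&(P[...,2]>-.06);q=P[m]
for a in range(-50,1,5):
    w=q[abs(q[:,2]*1000-a)<2.5]
    if len(w):print("tool z",a,"x",(w[:,0].min()*1e3).round(),(w[:,0].max()*1e3).round(),"y",(w[:,1].min()*1e3).round(),(w[:,1].max()*1e3).round())
E
```

```text
time_s: 4.6
position: [0.5428, -0.1536, 0.1971]
tcp_rot: [-3.101, -0.49, 0.004]
ft_force: [-0.6, 1.0, 0.6]
gripper_width: 0.005
finger_force: 0.0
4.6 well [-0.0192 -0.0901  0.1971] F well [-0.26  1.14  0.59] toolx yaw 17.95 z [-0.003  0.001 -1.   ] 0.004921471813214165
side [[-8, -82, 217], [-24, -82, 221], [-8, -82, 222], [-24, -84, 223], [-12, -76, 225], [-15, -75, 225], [-15, -79, 226], [-24, -83, 228], [-27, -79, 228], [-19, -72, 229], [-18, -75, 231], [-12, -74, 231], [-8, -77, 232], [-22, -70, 232]]
ball 1106 [-0.0198 -0.0497  0.4611]
scene [[-12, -71, 208], [-11, -91, 217], [-17, -97, 221], [-13, -97, 221], [-28, -96, 223], [-23, -102, 223], [-9, -82, 224], [-19, -105, 226], [-9, -99, 228], [-9, -83, 230], [-19, -105, 230], [-22, -105, 230], [-15, -105, 231], [-9, -98, 231]]
ball 87 [-0.0199 -0.0589  0.5721]
tool z -50 x 7.0 13.0 y -14.0 13.0
tool z -45 x 7.0 12.0 y -14.0 13.0
tool z -40 x 7.0 12.0 y -14.0 13.0
tool z -35 x 7.0 12.0 y -14.0 13.0
tool z -30 x 7.0 12.0 y -12.0 12.0
tool z -25 x 11.0 11.0 y 5.0 5.0
tool z -15 x -8.0 5.0 y -30.0 -27.0
tool z -10 x -9.0 6.0 y -30.0 -26.0
tool z -5 x -7.0 7.0 y -30.0 -26.0
tool z 0 x 4.0 5.0 y -30.0 -29.0
```

Both fixed cameras and the wrist camera agree: the fingertips end about 23 mm short of the TCP. I'll set the TCP to z ≈ 0.167 so the tip is at about 0.190.

```bash
python3 -m pendant '[[0,0,0.012,0,0,0,0],[0,0,0.01,0,0,0,0],[0,0,0.007,0,0,0,0],[0,0,0,0,0,0,0]]'; python3 st.py; python3 -m pendant '[[0,-0.004,0,0,0,0,0],[0,-0.004,0,0,0,0,0],[0,-0.004,0,0,0,0,0],[0,-0.004,0,0,0,0,0],[0,-0.004,0,0,0,0,0]]'; python3 st.py
```

```text
time_s: 5.15
position: [0.5429, -0.154, 0.1676]
tcp_rot: [-3.102, -0.489, 0.004]
ft_force: [-0.1, -0.6, -0.0]
gripper_width: 0.001
finger_force: 0.0
5.15 well [-0.0193 -0.0905  0.1676] F well [-0.31 -0.56 -0.03] toolx yaw 17.93 z [-0.003  0.001 -1.   ] 0.0007807605148374361
time_s: 5.65
position: [0.5384, -0.136, 0.1697]
tcp_rot: [3.102, 0.488, 0.002]
ft_force: [2.1, -3.7, -0.0]
gripper_width: 0.003
finger_force: 1.6
5.65 well [-0.018  -0.0719  0.1697] F well [ 0.86 -4.12 -0.03] toolx yaw 17.89 z [ 0.002 -0.001 -1.   ] 0.0026736789275394984
```

Contact shows as -4 N along y. The push goes on until the stop: about 45 mm from the contact point, which was near TCP y = -0.073.

```bash
python3 -m pendant '[[0,-0.005,0,0,0,0,0],[0,-0.005,0,0,0,0,0],[0,-0.005,0,0,0,0,0],[0,-0.005,0,0,0,0,0],[0,-0.005,0,0,0,0,0],[0,-0.005,0,0,0,0,0],[0,-0.004,0,0,0,0,0]]'; python3 st.py; python3 -m pendant '[[0,-0.003,0,0,0,0,0],[0,-0.002,0,0,0,0,0],[0,-0.002,0,0,0,0,0]]';python3 st.py
```

```text
time_s: 6.35
position: [0.5277, -0.1027, 0.1695]
tcp_rot: [3.102, 0.49, 0.001]
ft_force: [4.7, -10.0, 2.7]
gripper_width: 0.006
finger_force: 5.9
6.35 well [-0.018  -0.037   0.1695] F well [  1.37 -10.94   2.66] toolx yaw 17.94 z [ 0.001 -0.001 -1.   ] 0.005710884938847734
time_s: 6.65
position: [0.5269, -0.1026, 0.1698]
tcp_rot: [3.096, 0.482, 0.004]
ft_force: [6.9, -18.6, -1.9]
gripper_width: -0.004
finger_force: 10.0
6.65 well [-0.0187 -0.0366  0.1698] F well [  0.83 -19.82  -1.88] toolx yaw 17.7 z [ 0.004 -0.007 -1.   ] -0.00428299962901966
```

The push stopped firmly at -0.037 with about 20 N. I'll ease off and look.

```bash
python3 -m pendant '[[0,0.002,0,0,0,0,0],[0,0.012,0,0,0,0,0],[0,0.025,0,0,0,0,0],[0,0,0,0,0,0,0]]'; python3 st.py
python3 - <<'E'
from h import *
s=ctrl.sense();M=R.from_rotvec(s["tcp_rot"]).as_matrix()
f=ctrl.grab_frame("wrist");cv2.imwrite("pics/w3.png",f["image"][100:300,20:400]);T=np.array(f["mount"]);z=f["z_map"]
v,u=np.mgrid[0:420,0:560];x,y=u-f["cx"],v-f["cy"];r=np.hypot(x,y)+1e-9;k=np.tan(r/f["fx"])*z/r
W=well((np.stack([x*k,-y*k,-z],-1)@T[:3,:3].T+T[:3,3])@M.T+s["position"])
m=(z>0)&(W[...,2]>.195)&(W[...,2]<.225)&(abs(W[...,0]+.02)<.03)&(W[...,1]>-.035)&(W[...,1]<.03)
q=W[m];print("ball",len(q),q.min(0).round(4),q.max(0).round(4),np.median(q,0).round(4))
E
```

```text
time_s: 7.05
position: [0.5367, -0.1359, 0.1684]
tcp_rot: [-3.104, -0.484, 0.003]
ft_force: [-0.3, 0.0, -0.5]
gripper_width: -0.001
finger_force: 0.0
7.05 well [-0.0196 -0.0713  0.1684] F well [-0.3   0.13 -0.46] toolx yaw 17.72 z [-0.002  0.    -1.   ] -0.000880096391077823
ball 1907 [-0.0305 -0.0244  0.199 ] [-0.0085 -0.0019  0.2183] [-0.0165 -0.0157  0.213 ]
```

View pics/w3.png

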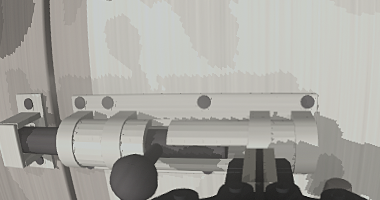

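The ball is at y ≈ -0.013, still upright, and the bolt end has reached the keeper. Next I'll go around to the ball's -x side.

```bash
python3 -m pendant '[[-0.02,0,0,0,0,0,0],[-0.025,0,0,0,0,0,0],[0,-0.02,0,0,0,0,0],[0,-0.02,0,0,0,0,0],[0,-0.018,0,0,0,0,0],[0.008,0,0,0,0,0,0],[0.005,0,0,0,0,0,0],[0,0,0,0,0,0,0]]'; python3 st.py; python3 -m pendant '[[0.005,0,0,0,0,0,0],[0.005,0,0,0,0,0,0],[0.005,0,0,0,0,0,0],[0.005,0,0,0,0,0,0]]'; python3 st.py
```

```text
time_s: 7.9
position: [0.4904, -0.0874, 0.1694]
tcp_rot: [-3.103, -0.491, -0.002]
ft_force: [0.3, -0.1, 0.2]
gripper_width: -0.005
finger_force: 0.0
7.9 well [-0.0488 -0.011   0.1694] F well [ 0.27 -0.21  0.18] toolx yaw 17.99 z [ 0.001  0.    -1.   ] -0.004792466750310191
time_s: 8.3
position: [0.5082, -0.0822, 0.1691]
tcp_rot: [3.103, 0.488, -0.001]
ft_force: [-0.3, -0.9, -0.3]
gripper_width: 0.003
finger_force: 0.7
8.3 well [-0.0302 -0.0115  0.1691] F well [-0.55 -0.75 -0.32] toolx yaw 17.88 z [-0. -0. -1.] 0.002830711211043215
```

```bash
python3 -m pendant '[[0.005,0,0,0,0,0,0],[0.005,0,0,0,0,0,0]]'; python3 st.py; python3 -m pendant '[[0.005,0,0.002,0,0,0,0],[0.005,0,0.002,0,0,0,0],[0.005,0,0.002,0,0,0,0],[0.004,0,0.002,0,0,0,0]]'; python3 st.py
```

```text
time_s: 8.5
position: [0.5174, -0.0788, 0.1688]
tcp_rot: [-3.103, -0.489, 0.002]
ft_force: [-0.9, -1.0, -1.1]
gripper_width: -0.003
finger_force: 0.9
8.5 well [-0.0205 -0.011   0.1688] F well [-1.19 -0.68 -1.14] toolx yaw 17.91 z [-0.001  0.    -1.   ] -0.0031213037597977835
time_s: 8.9
position: [0.5356, -0.0727, 0.1607]
tcp_rot: [-3.103, -0.489, 0.001]
ft_force: [-1.2, -1.2, 0.5]
gripper_width: 0.001
finger_force: 0.5
8.9 well [-0.0013 -0.0108  0.1607] F well [-1.54 -0.75  0.46] toolx yaw 17.93 z [-0.001  0.    -1.   ] 0.0006257435270783309
```

It turned freely to about 60°. Now I'll lift, move over the ball and press it down from above.

```bash
python3 -m pendant '[[-0.004,0,-0.005,0,0,0,0],[0,0,-0.025,0,0,0,0],[0.02,0,0,0,0,0,0],[0.013,0,0,0,0,0,0],[0,0,0.012,0,0,0,0],[0,0,0.005,0,0,0,0]]'; python3 st.py; python3 -m pendant '[[0,0,0.004,0,0,0,0],[0,0,0.004,0,0,0,0],[0,0,0.004,0,0,0,0],[0,0,0.004,0,0,0,0]]'; python3 st.py
```

```text
time_s: 9.5
position: [0.562, -0.0638, 0.1724]
tcp_rot: [-3.102, -0.49, 0.003]
ft_force: [0.3, 0.8, 0.4]
gripper_width: 0.001
finger_force: 0.0
9.5 well [ 0.0266 -0.0104  0.1724] F well [0.56 0.61 0.43] toolx yaw 17.97 z [-0.002  0.001 -1.   ] 0.0007997860577665501
time_s: 9.9
position: [0.5634, -0.0641, 0.1582]
tcp_rot: [3.103, 0.489, 0.001]
ft_force: [0.9, -0.4, 1.9]
gripper_width: -0.002
finger_force: 0.7
9.9 well [ 0.0279 -0.0111  0.1582] F well [ 0.78 -0.67  1.93] toolx yaw 17.92 z [ 0.001 -0.    -1.   ] -0.002111490996703026
```

```bash
python3 -m pendant '[[0,0,0.003,0,0,0,0],[0,0,0.002,0,0,0,0],[0,0,0.002,0,0,0,0]]'; python3 st.py; python3 -m pendant '[[0,0,0.002,0,0,0,0],[0,0,0.001,0,0,0,0]]'; python3 st.py
```

```text
time_s: 10.2
position: [0.5634, -0.0642, 0.1521]
tcp_rot: [3.103, 0.489, 0.0]
ft_force: [-4.9, -0.8, 17.4]
gripper_width: -0.001
finger_force: 9.0
10.2 well [ 0.0278 -0.0113  0.1521] F well [-4.86  0.76 17.37] toolx yaw 17.91 z [ 0.    -0.001 -1.   ] -0.0010361964287962896
time_s: 10.4
position: [0.5637, -0.0642, 0.1515]
tcp_rot: [3.101, 0.489, 0.001]
ft_force: [-11.0, 0.7, 31.3]
gripper_width: -0.001
finger_force: 15.3
10.4 well [ 0.028  -0.0114  0.1515] F well [-10.29   4.07  31.31] toolx yaw 17.91 z [ 0.001 -0.002 -1.   ] -0.0007165487333950387
```

The knob met a hard stop with the tip at about 0.175, which matches a ball lying flat. I'll retract well clear and check.

```bash
python3 -m pendant '[[0,0,-0.003,0,0,0,0],[0,0,-0.02,0,0,0,0],[0,0,-0.04,0,0,0,0],[-0.04,0,-0.04,0,0,0,0],[-0.04,0.03,0,0,0,0,0],[0,0,0,0,0,0,0],[0,0,0,0,0,0,0]]'; python3 st.py
python3 - <<'E'
from h import *
s=ctrl.sense();M=R.from_rotvec(s["tcp_rot"]).as_matrix()
f=ctrl.grab_frame("wrist");cv2.imwrite("pics/w4.png",f["image"]);T=np.array(f["mount"]);z=f["z_map"]
v,u=np.mgrid[0:420,0:560];x,y=u-f["cx"],v-f["cy"];r=np.hypot(x,y)+1e-9;k=np.tan(r/f["fx"])*z/r
W=well((np.stack([x*k,-y*k,-z],-1)@T[:3,:3].T+T[:3,3])@M.T+s["position"])
m=(z>0)&(W[...,2]>.155)&(W[...,2]<.225)&(abs(W[...,0]-.03)<.026)&(abs(W[...,1]+.01)<.04)
q=W[m];print("ball",len(q),q.min(0).round(4),q.max(0).round(4),np.median(q,0).round(4))
E
```

```text
time_s: 11.1
position: [0.4996, -0.1177, 0.2465]
tcp_rot: [3.103, 0.483, -0.001]
ft_force: [0.5, 0.5, 0.3]
gripper_width: 0.002
finger_force: 0.0
11.1 well [-0.0494 -0.0426  0.2465] F well [0.66 0.36 0.29] toolx yaw 17.69 z [-0.001 -0.001 -1.   ] 0.0016804304841571886
ball 848 [ 0.0045 -0.0239  0.1619] [ 0.0358 -0.0017  0.1781] [ 0.0227 -0.0133  0.1729]
```

View pics/w4.png

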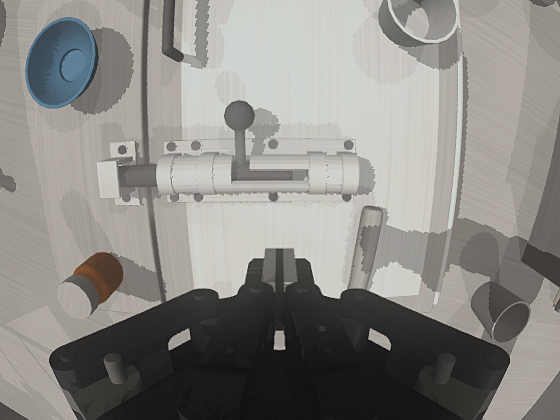

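The picture shows the ball down flat on the +x side at (239,115), its top at 0.178 against an expected 0.177. The stem is in the short leg of the slot, the bolt is in the keeper at (120,178), and the dish, jar, cup and spoon look undisturbed. I'm handing in.

```bash
python3 -c "
from workcell import ctrl
print(ctrl.finish_job())"
```

```text
the job is handed in; nothing more can be done
None
```

The job is handed in after about 11 s of robot time: the bolt is pushed home in the keeper, its knob is down flat in the notch, and the last picture shows the lid shut and the nearby loose things in place, but no verdict came back.

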